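# Put the citrus juicer together for service

### The arm

A 7-joint arm with a two-finger parallel gripper is mounted at the origin on a cart in front of the work surface, level with it; the furniture and walls round the work are solid. World frame = base frame: x ahead of the robot, y to its left, z up, the work surface at z = 0. Lengths are in m, angles in rad, forces in N, time in s.
With the tool pointing down it reaches from about 0.425 to 0.875 m from the base axis. Payload 4.7 kg.
Tool frame: the origin (TCP) lies midway between the tips of the shut fingers; the grasp point (between the pads) lies 19 mm behind it; z points along the fingers, y is the line along which they close (so a half turn about z gives the same grasp; the last joint's range is limited). The gripper opens to 87 mm and grips with 3 to 60 N. Pads are 19 mm wide; open, the fingers measure 117 mm over their backs; the gripper's body (75 mm by 190 mm) begins 51 mm behind the grasp point.
Start: joints at [-1.118, 0.321, -0.07, 1.45, 0.023, 1.371, -0.057], TCP at [0.276, 0.588, 0.223] pointing down, gripper open.
Joint ranges: [-2.86, 2.86], [-0.3, 2.09], [-1.38, 1.24], [0.06, 2.45], [-1.56, 4.7], [0.09, 2.05], [-2.69, 2.69]. Speed limits (rad/s): [2.57, 2.57, 3.14, 3.14, 3.14, 3.14, 3.14].

### API

Orientations are given as a unit quaternion [x, y, z, w].
In Python, from plant import bot gives the robot as it stands.
- The arm moves only by the tool apply_moves, never from a script. Its arguments are lists of equal length, an entry for each row: "dp": the shift along the tool's x, y, z in m, a list of three; "turn": the turn, a rotation vector about the tool's x, y, z in degrees, a list of three. In form: {"dp": [[tx, ty, tz], ...], "turn": [[ax, ay, az], ...]}. A call has 1 to 12 rows; each row is the pose to reach, as a shift and turn from the pose commanded when the call began, along the tool's axes at that moment; what a row does not reach only later rows make up. A row lasts 1/12 s, in which the tool goes at most 41.7 mm and 7.16 degrees, less where a joint would pass 70% of its speed; a pose out of reach is approached as far as the arm can. A call with a gripper value outside its range is refused whole. "claw" is the opening, from 0 (shut) to 1 (fully open), set as the call begins (left out, the last holds). The fingers move at their own pace and stop on an object; "grip_force" is the grip in N (left out, the last holds). Time passes only in rows, so rows that repeat a pose let the fingers close. It gives the time, the measured TCP pose, the force, the opening and the grip force at its end, in the units of the state.
- bot.sense(): the state, without advancing time (a new reading comes with each control period).
- bot.grab_frame(name): name is "scene" or "top"; returns a dict with "frame" (384x512x3 uint8, red, green, blue), "z_map" (384x512 float32, m along the optical axis (not along the pixel's ray), 0 where there is no reading), "mtx" (3x3 intrinsics, pixels), "world_from_camera" (4x4, takes a point from camera to world coordinates). Camera axes: x right, y up, looking along -z (the intrinsics and any distortion apply to the point x, -y, -z); pixel columns grow to the right and rows downward; lengths in m; the calibration is good to about 2 mm. A picture is of the moment at which its call begins.
- bot.close_job(): hands the job in; it is judged then, once.
The state is a dict: "time": time; "joints": joint angles; "joint_velocities": joint speeds; "effort": joint torques, N m; "ee_pos": TCP position; "eef_rot": TCP orientation; "force": force on the tool from outside, world axes, zero at the start; "moment": the same for the moment, N m; "gripper_width": finger opening in m; "gripper_force": force on a finger pad.
Only numpy, scipy, OpenCV 4.12 (cv2) and the standard library are available. Lean on these libraries where they do the work, as an engineer would, in place of code of your own. Each camera call takes 0.05 s, during which the arm holds its last target. There are 200 camera calls.

### The job

Put the electric citrus juicer together for the lunch service: lay the slotted strainer in its bowl with the drive spindle coming up through the collar, push the small reaming cone onto the spindle, and set the large cone over the small one, each fully home and level. Stand the red measuring scoop on the worktop with its cup under the spout to catch the juice. Leave the mustard bottle, sauce cup and salt shaker where they are.

Things in the scene. Friction and masses are not known exactly. Their poses are not given: they have to be found in the camera images.
- juicer: Fixed juicer: white motor base with an open steel bowl, 146 mm over its rim, rim 138 mm up. Origin: spindle axis at worktop height, z up. Steel spindle 12 mm thick on the axis, tip 170 mm up, last 9 mm tapering to 6 mm. Ring ledge in the bowl 112 mm up carries the strainer; bowl 122 mm wide inside there, 134 at the rim. Spout along -y; cord bundle on the worktop at +x, 60 to 160 mm out.
- spout (a point): The point under the spout's mouth where the juice drips: 105 mm from the spindle axis along -y of the juicer, 86 mm above the worktop. The spout is a gutter 28 mm wide, 83 to 105 mm above the worktop, its end 116 mm from the axis.
- strainer: Grey round dish with radial slots, 116 mm across at the foot, 122 mm at its 14 mm high rim; plate 5 mm thick. In its middle stands a collar, 30 mm outside (33 mm near its foot), its top 25 mm above the underside, with an 18 mm through hole for the spindle: take it by the collar. Origin: centre of the underside, z up; 112 mm above the worktop when home. Yaw does not matter.
- small_cone: Smaller white finned cone: skirt 58 mm across, 4 mm thick; body 42 mm wide at 5 mm height, 37 mm at 30 mm, rounding to the tip at 50 mm. Blind hole from below, 16 mm wide, 36 mm deep, for the spindle; home, its underside rests on the strainer's collar, 137 mm above the worktop. Origin: centre of the underside, z to the tip. Yaw does not matter.
- large_cone: Larger white finned cone: skirt 70 mm across, 5 mm thick; body 62 mm wide at 6 mm height, 57 mm at 42 mm, rounding to the tip at 75 mm. Hollow from below, 47 mm wide, 49 mm deep, to go over the small cone; home, its underside rests on the small cone's skirt, 141 mm above the worktop. Origin: centre of the underside, z to the tip. Yaw does not matter.
- scoop: Red measuring scoop, 158 mm long: a cup 56 mm across and 36 mm high at the +y end with a flat foot, and a straight handle along -y, up to 18 mm wide. Origin: at worktop height half way along the length, z up. Good grip: on the handle 30 mm from the origin along -y, pinched across x, the fingertips 7 mm above the worktop.
- scoop_cup (a point): Centre of the scoop's cup on its inner floor, 51 mm from the scoop's origin along its +y, 3 mm above its foot.
- mustard: Bystander: yellow squeeze bottle, 56 x 72 mm, 199 mm high, standing behind the work, below a wire shelf whose front edge is at x = 0.60 m and whose underside is 0.58 m above the worktop: keep wrist and forearm in front of or below it. Origin: centre of the underside.
- sauce_cup: Bystander: small steel sauce cup, 68 mm across, 40 mm high, the nearer of two alike (the farther is fixed). Origin: centre of the underside.
- salt: Bystander: small glass salt shaker with steel cap, 45 mm across, 87 mm high, right of the sauce cup in front of the blender. Origin: centre of the underside.

How it is judged:
At the end, for the whole second after the job is handed in: Strainer on its ledge, small cone on its collar, large cone on the small cone's skirt: heights within 3 mm, centred within 6, 6 and 9 mm, level within 0.06, 0.1 and 0.1 rad. Scoop level on the worktop, cup centre within 15 mm of the point below the spout. All at rest; bystanders in place (horizontal distance between each of strainer, small_cone and juicer below 0.006 m and z of strainer in the frame of juicer between 0.108 and 0.115 m and angle between strainer's own z axis and vertical below 0.06 rad and z of small_cone in the frame of strainer between 0.022 and 0.028 m and angle between each of small_cone, large_cone, scoop's own z axis and vertical below 0.1 rad and horizontal distance between large_cone and juicer below 0.009 m and z of large_cone in the frame of small_cone between 0.002 and 0.007 m and horizontal distance between scoop_cup and spout below 0.015 m and height (world z) of scoop_cup below 0.008 m and linear speed of each of strainer, small_cone, large_cone, scoop below 0.02 m/s); the robot touches nothing.
It fails at once if a bystander is pushed more than 30 mm or tipped over (distance of any of mustard, sauce_cup, salt from where it was at the start of the episode above 0.03 m or angle between any of mustard, sauce_cup, salt's own z axis and vertical above 0.5 rad).
It also fails if it takes over 106 s, if anything falls off the work surface, if the arm or the gripper's body presses on something with over 40 N, if the wrist force passes 120 N, or if a joint passes its speed limit or range.

## Working session

There is one attempt and no reset: what is moved stays moved. The work goes in short steps, Python scripts to look and compute and a tool call to move; the robot and the scene stay as the last step left them, time stands still between calls to the robot, and variables do not carry over. Pictures are saved under pics/ and viewed, at most 14 in all, crops included, and the job is handed in when it is done.

Besides the shell and the picture viewer there is one more tool, called after "Emit:" by a JSON object that holds its "api" and its "payload", one argument or row to a line. apply_moves: Moves the arm, as the interface text tells. Its arguments: {"type":"object","properties":{"dp":{"type":"array"},"turn":{"type":"array"},"claw":{"type":"number"},"grip_force":{"type":"number"}},"required":["dp","turn"]}

```bash
ls; mkdir -p pics; python3 - <<'E'
from plant import bot
import cv2,numpy as np
s=bot.sense(); print({k:np.round(v,3).tolist() for k,v in s.items()})
for n in("scene","top"):
    f=bot.grab_frame(n); np.savez(f"{n}0.npz",**f)
    print(n,f["mtx"].round(1).tolist(),f["world_from_camera"].round(3).tolist(),f.keys())
    cv2.imwrite(f"pics/{n}0.png",cv2.resize(f["frame"][:,:,::-1],(800,600)))
E
```

```text
pics
{'time': 0.0, 'joints': [-1.118, 0.322, -0.07, 1.452, 0.023, 1.371, -0.057], 'joint_velocities': [-0.0, -0.0, -0.002, -0.0, 0.0, -0.0, -0.001], 'effort': [-0.0, -49.13, -0.404, -31.253, -0.064, 0.044, 0.0], 'ee_pos': [0.276, 0.588, 0.221], 'eef_rot': [0.218, 0.976, -0.001, -0.0], 'force': [-0.426, -0.809, 0.58], 'moment': [-0.028, -0.01, -0.009], 'gripper_force': 0.0, 'gripper_width': 0.087}
scene [[386.6, 0.0, 251.8], [0.0, 386.6, 185.9], [0.0, 0.0, 1.0]] [[0.391, 0.724, -0.568, 0.021], [-0.92, 0.3, -0.25, -0.31], [-0.01, 0.621, 0.784, 0.797], [0.0, 0.0, 0.0, 1.0]] dict_keys(['frame', 'z_map', 'mtx', 'world_from_camera'])
top [[414.4, 0.0, 253.9], [0.0, 414.4, 196.7], [0.0, 0.0, 1.0]] [[0.016, 0.988, -0.153, 0.392], [-1.0, 0.019, 0.016, -0.095], [0.019, 0.153, 0.988, 1.009], [0.0, 0.0, 0.0, 1.0]] dict_keys(['frame', 'z_map', 'mtx', 'world_from_camera'])
```

View pics/scene0.png

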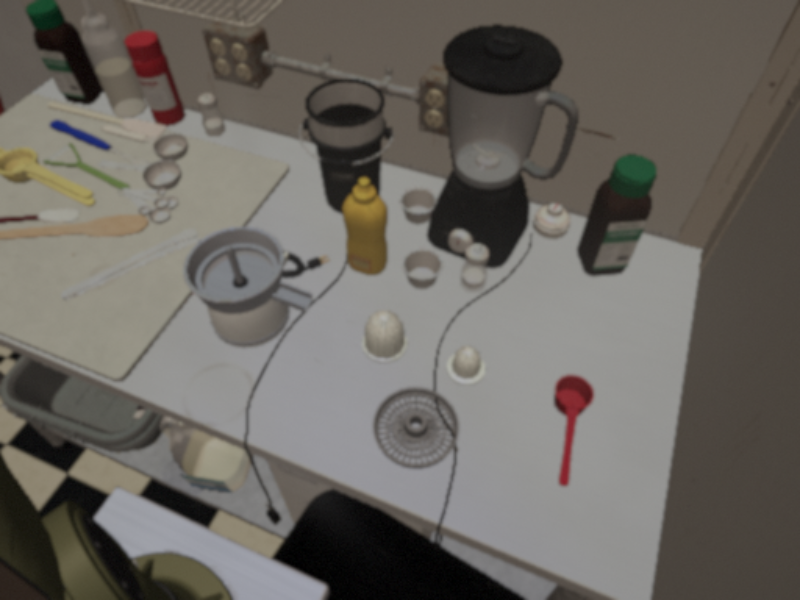

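View pics/top0.png

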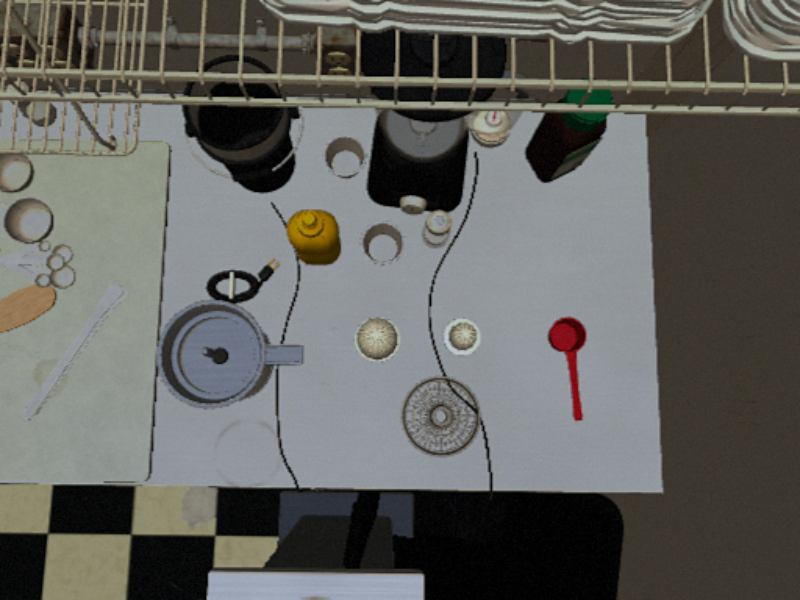

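Scene view (800x600): juicer (238,275), large cone (385,333), small cone (466,362), strainer (416,427), scoop cup (573,393). Top view: juicer (215,355) with the spout to the right, large cone (377,338), small cone (462,336), strainer (440,415), scoop cup (567,335) and handle end (577,418).

```bash
cat >h.py <<'E'
import numpy as np,cv2
from scipy.optimize import least_squares
def cloud(f):
    z=f["z_map"];K=f["mtx"];v,u=np.mgrid[:384,:512]
    p=np.stack([(u-K[0,2])/K[0,0]*z,-(v-K[1,2])/K[1,1]*z,-z],-1)
    T=f["world_from_camera"];w=p@T[:3,:3].T+T[:3,3]; w[z==0]=np.nan; return w
def ray(f,u,v):
    K=f["mtx"];T=f["world_from_camera"]
    d=T[:3,:3]@np.array([(u-K[0,2])/K[0,0],-(v-K[1,2])/K[1,1],-1.]);return T[:3,3],d
def tri(fa,a,fb,b):
    o1,d1=ray(fa,*a);o2,d2=ray(fb,*b)
    s=np.linalg.lstsq(np.c_[d1,-d2],o2-o1,rcond=None)[0]
    p,q=o1+s[0]*d1,o2+s[1]*d2; return (p+q)/2,np.linalg.norm(p-q)
def circ(P):
    r=least_squares(lambda q:np.hypot(P[:,0]-q[0],P[:,1]-q[1])-q[2],[*P[:,:2].mean(0),.04],loss='soft_l1',f_scale=.002)
    return r.x,np.abs(r.fun).mean()
E
python3 - <<'E'
from h import *
F={n:dict(np.load(n+"0.npz")) for n in("scene","top")}
C={n:cloud(F[n]) for n in F}
for n in F:
    w=C[n].reshape(-1,3); g=w[(abs(w[:,0]-.45)<.05)&(abs(w[:,1]+.15)<.3)]; print(n,"table z",np.nanpercentile(g[:,2],[5,30,50]).round(4))
k=.64
pts={"juicer":((238,275),(220,355)),"large":((385,333),(377,338)),"small":((466,362),(462,336)),"strainer":((416,427),(440,415)),"scup":((573,393),(567,335)),"send":((564,483),(577,418)),"sauce":((422,270),(382,243)),"salt":((475,265),(437,225)),"must":((364,190),(312,222))}
for n,(a,b) in pts.items():
    p,e=tri(F["scene"],np.array(a)*k,F["top"],np.array(b)*k); print(n,p.round(3),round(e,3))
    R={"juicer":.09,"strainer":.075}.get(n,.05)
    for c in C:
        w=C[c].reshape(-1,3); m=(np.hypot(w[:,0]-p[0],w[:,1]-p[1])<R)&(w[:,2]>.006)
        q=w[m]; 
        if len(q)>10: print("  ",c,len(q),q.min(0).round(3),q.max(0).round(3))
E
```

```text
scene table z [-5.851e-01  1.000e-04  1.300e-03]
top table z [-0.0017  0.0006  0.002 ]
juicer [0.46  0.135 0.107] 0.002
   scene 4036 [0.387 0.045 0.006] [0.531 0.208 0.172]
   top 4200 [0.381 0.045 0.006] [0.54  0.212 0.173]
large [ 0.497 -0.083  0.026] 0.003
   scene 691 [ 0.459 -0.118  0.006] [ 0.521 -0.05   0.077]
   top 597 [ 0.463 -0.113  0.006] [ 0.532 -0.046  0.077]
small [ 0.504 -0.214  0.013] 0.002
   scene 356 [ 0.472 -0.241  0.006] [ 0.523 -0.165  0.053]
   top 347 [ 0.466 -0.254  0.006] [ 0.529 -0.166  0.053]
strainer [ 0.382 -0.182 -0.001] 0.001
   scene 985 [ 0.318 -0.25   0.006] [ 0.456 -0.121  0.03 ]
   top 949 [ 0.314 -0.249  0.006] [ 0.457 -0.119  0.029]
scup [ 0.507 -0.374  0.024] 0.001
   scene 418 [ 0.457 -0.4    0.006] [ 0.532 -0.346  0.039]
   top 308 [ 0.457 -0.409  0.006] [ 0.533 -0.344  0.041]
send [ 0.382 -0.394  0.003] 0.003
   scene 167 [ 0.376 -0.398  0.009] [ 0.431 -0.38   0.025]
   top 116 [ 0.38  -0.425  0.006] [ 0.429 -0.377  0.025]
sauce [ 0.649 -0.087  0.012] 0.0
   scene 427 [ 0.606 -0.122  0.006] [ 0.688 -0.055  0.052]
   top 2780 [ 0.6   -0.134  0.006] [ 0.676 -0.039  0.665]
salt [ 0.673 -0.172  0.037] 0.0
   scene 2438 [ 0.629 -0.218  0.006] [ 0.723 -0.125  0.357]
   top 2620 [ 0.623 -0.217  0.006] [ 0.723 -0.125  0.668]
must [0.634 0.006 0.174] 0.0
   scene 1400 [ 0.605 -0.027  0.006] [0.655 0.051 0.198]
   top 2693 [ 0.597 -0.044  0.006] [0.663 0.055 0.652]
```

```bash
python3 - <<'E'
from h import *
F={n:dict(np.load(n+"0.npz")) for n in("scene","top")}
W={n:cloud(F[n]).reshape(-1,3) for n in F}; W["both"]=np.vstack([W["scene"],W["top"]])
def sel(w,p,r0,r1,z0,z1):
    r=np.hypot(w[:,0]-p[0],w[:,1]-p[1]); return w[(r>=r0)&(r<r1)&(w[:,2]>z0)&(w[:,2]<z1)]
for n,w in W.items():
    print(n)
    for lab,p,r0,r1,z0,z1 in [("rim",(.46,.135),.055,.085,.132,.145),("spindle",(.46,.135),0,.03,.14,.18),
      ("L skirt",(.497,-.083),.025,.05,.003,.008),("L mid",(.497,-.083),0,.04,.015,.045),("L tip",(.497,-.083),0,.03,.069,.08),
      ("S skirt",(.499,-.211),.02,.04,.002,.007),("S mid",(.499,-.211),0,.03,.012,.03),("S tip",(.499,-.211),0,.03,.046,.06),
      ("st rim",(.386,-.184),.05,.072,.009,.02),("collar",(.386,-.184),0,.022,.018,.032),
      ("cup rim",(.507,-.374),.0,.04,.03,.045)]:
        q=sel(w,p,r0,r1,z0,z1); c,e=circ(q)
        print(" ",lab,len(q),"mean",q.mean(0).round(4),"circ",c.round(4),e.round(4))
    q=sel(w,(.386,-.184),.055,.066,.006,.03); 
    A=np.c_[q[:,:2]-[.386,-.184],np.ones(len(q))]; s=np.linalg.lstsq(A,q[:,2],rcond=None)[0]; print("strainer rim plane",s.round(4))
    q=sel(w,(.386,-.184),.0,.02,.018,.03);print("collar top",np.percentile(q[:,2],[20,50,80,95]).round(4))
    q=w[(abs(w[:,0]-.425)<.055)&(abs(w[:,1]+.385)<.03)&(w[:,2]>.005)&(w[:,2]<.03)]
    for a in np.arange(.37,.48,.01):
        m=q[abs(q[:,0]-a)<.005]
        if len(m):print("   handle",a.round(3),len(m),m[:,1].mean().round(4),np.ptp(m[:,1]).round(3),m[:,2].mean().round(4))
    q=sel(w,(.46,.02),0,.06,.083,.125); q=q[q[:,1]<.055]
    if len(q):print("spout",len(q),q.mean(0).round(4),q.min(0).round(3),q.max(0).round(3))
    q=sel(w,(.46,.135),0,.055,.09,.13);print("bowl floor",len(q),np.percentile(q[:,2],[10,50,90]).round(3))
E
```

```text
scene
  rim 563 mean [0.4593 0.1401 0.1372] circ [0.4582 0.1361 0.0692] 0.0017
  spindle 61 mean [0.4571 0.1348 0.156 ] circ [0.4589 0.1369 0.0045] 0.0011
  L skirt 93 mean [ 0.4759 -0.0896  0.0053] circ [ 0.4962 -0.0821  0.0339] 0.0026
  L mid 216 mean [ 0.4762 -0.0918  0.0307] circ [ 0.4957 -0.0827  0.0296] 0.001
  L tip 96 mean [ 0.4934 -0.0836  0.0723] circ [ 0.4942 -0.0829  0.0095] 0.0031
  S skirt 149 mean [ 0.4907 -0.2166  0.0042] circ [ 0.5025 -0.213   0.0279] 0.0037
  S mid 98 mean [ 0.4889 -0.2176  0.0216] circ [ 0.5023 -0.2146  0.0199] 0.0009
  S tip 57 mean [ 0.5005 -0.2148  0.0484] circ [ 0.5009 -0.2149  0.007 ] 0.0021
  st rim 353 mean [ 0.3819 -0.1785  0.0136] circ [ 0.3789 -0.1818  0.0587] 0.0012
  collar 119 mean [ 0.3786 -0.1822  0.0244] circ [ 0.3784 -0.1821  0.0125] 0.0017
  cup rim 164 mean [ 0.4987 -0.3747  0.0348] circ [ 0.5026 -0.3728  0.0266] 0.002
strainer rim plane [ 0.0061 -0.0061  0.0125]
collar top [0.0231 0.0251 0.0259 0.0272]
   handle 0.38 33 -0.3913 0.014 0.012
   handle 0.39 29 -0.3898 0.012 0.0136
   handle 0.4 35 -0.3888 0.013 0.016
   handle 0.41
[... 2627 characters left out ...]
2
  cup rim 306 mean [ 0.4989 -0.3747  0.0349] circ [ 0.5035 -0.3719  0.0267] 0.0024
strainer rim plane [ 0.0047 -0.0002  0.0123]
collar top [0.0234 0.0252 0.0267 0.028 ]
   handle 0.37 1 -0.3981 0.0 0.0051
   handle 0.38 51 -0.3908 0.029 0.0119
   handle 0.39 52 -0.3894 0.025 0.0136
   handle 0.4 59 -0.3876 0.041 0.0155
   handle 0.41 47 -0.3864 0.013 0.018
   handle 0.42 52 -0.3848 0.013 0.0208
   handle 0.43 47 -0.3832 0.013 0.0237
   handle 0.44 47 -0.3818 0.014 0.0261
   handle 0.45 43 -0.3804 0.041 0.0265
   handle 0.46 19 -0.3788 0.027 0.0264
   handle 0.47 1 -0.3854 0.0 0.0296
spout 373 [0.4645 0.039  0.0937] [0.447 0.021 0.085] [0.479 0.055 0.107]
bowl floor 2555 [0.091 0.092 0.111]
```

Emit:
{"api": "apply_moves", "payload": {
  "dp": [
    [-0.03,-0.025,-0.006],
    [-0.06,-0.05,-0.012],
    [-0.09,-0.075,-0.018],
    [-0.12,-0.1,-0.024],
    [-0.15,-0.125,-0.03],
    [-0.18,-0.15,-0.036],
    [-0.21,-0.175,-0.042],
    [-0.24,-0.2,-0.048],
    [-0.27,-0.225,-0.054],
    [-0.3,-0.25,-0.06],
    [-0.33,-0.275,-0.066],
    [-0.36,-0.3,-0.072]
  ],
  "turn": [
    [0,0,6.45],
    [0,0,12.9],
    [0,0,19.35],
    [0,0,25.8],
    [0,0,32.25],
    [0,0,38.7],
    [0,0,45.15],
    [0,0,51.6],
    [0,0,58.05],
    [0,0,64.5],
    [0,0,70.95],
    [0,0,77.4]
  ]
}}

```text
time: 1.1
ee_pos: [0.4748, 0.1619, 0.2947]
eef_rot: [0.782, 0.623, -0.0, -0.0]
force: [1.3, 0.3, 0.3]
gripper_width: 0.0873
gripper_force: 0.0
```

```bash
cat >go.py <<'E'
# print current pose and tool-frame shift/turn to a world target with tool yaw (deg, of tool y axis), tool down
import sys,numpy as np
from scipy.spatial.transform import Rotation as R
from plant import bot
s=bot.sense();r=R.from_quat(s["eef_rot"])
print("pos",s["ee_pos"].round(4) if hasattr(s["ee_pos"],"round") else s["ee_pos"],"yaw y",np.degrees(np.arctan2(*r.as_matrix()[[1,0],1])).round(2),"zaxis",r.as_matrix()[:,2].round(4),"F",np.round(s["force"],1),"w",round(float(s["gripper_width"]),4),"gf",s["gripper_force"],"t",s["time"],"j",np.round(s["joints"],2))
a=sys.argv[1:]
if a:
    x,y,z,yaw=map(float,a[:4]);t=np.radians(yaw)
    Y=np.array([np.cos(t),np.sin(t),0]);Z=np.array([0,0,-1.]);T=np.c_[np.cross(Y,Z),Y,Z]
    print("dp",r.inv().apply(np.array([x,y,z])-s["ee_pos"]).round(4),"turn",np.degrees((r.inv()*R.from_matrix(T)).as_rotvec()).round(2))
E
python3 go.py .3803 -.1806 .1 -90
```

```text
pos [0.4748 0.1619 0.2947] yaw y -12.86 zaxis [-2.e-04  2.e-04 -1.e+00] F [1.3 0.3 0.3] w 0.0873 gf 0.0 t 1.1 j [-0.72 -0.03  0.33  1.71  0.01  1.47 -0.61]
dp [-0.355  -0.0159  0.1946] turn [-2.000e-02  0.000e+00  7.714e+01]
```

Emit:
{"api": "apply_moves", "payload": {
  "dp": [
    [-0.03,-0.0013,0.0],
    [-0.06,-0.0027,0.0],
    [-0.09,-0.004,0.01],
    [-0.12,-0.0053,0.025],
    [-0.15,-0.0067,0.04],
    [-0.18,-0.008,0.055],
    [-0.21,-0.0093,0.07],
    [-0.24,-0.0107,0.085],
    [-0.27,-0.012,0.1],
    [-0.3,-0.0133,0.12],
    [-0.33,-0.0147,0.14],
    [-0.355,-0.016,0.155]
  ],
  "turn": [
    [0,0,6.43],
    [0,0,12.86],
    [0,0,19.3],
    [0,0,25.7],
    [0,0,32.15],
    [0,0,38.6],
    [0,0,45],
    [0,0,51.4],
    [0,0,57.9],
    [0,0,64.3],
    [0,0,70.7],
    [0,0,77.1]
  ],
  "claw": 0.65
}}

```text
time: 2.1
ee_pos: [0.3802, -0.1808, 0.138]
eef_rot: [1.0, -0.0, -0.0, -0.0]
force: [-0.1, 0.2, -0.6]
gripper_width: 0.0571
gripper_force: 0.0
```

```bash
python3 go.py .3803 -.1806 .008 -90; python3 - <<'E'
from plant import bot
import cv2,numpy as np
f=bot.grab_frame("top");a=f["frame"][150:350,180:430,::-1];b=bot.grab_frame("scene")["frame"][160:360,150:400,::-1]
cv2.imwrite("pics/p3.png",cv2.resize(np.hstack([a,b]),(800,320)))
E
```

```text
pos [ 0.3802 -0.1808  0.138 ] yaw y -90.03 zaxis [-9.e-04  5.e-04 -1.e+00] F [-0.1  0.2 -0.6] w 0.0571 gf 0.0 t 2.1 j [-0.31 -0.16  0.64  2.11  0.11  1.16 -1.29]
dp [ 2.0e-04 -1.0e-04  1.3e-01] turn [-0.03  0.05 -0.03]
```

View pics/p3.png

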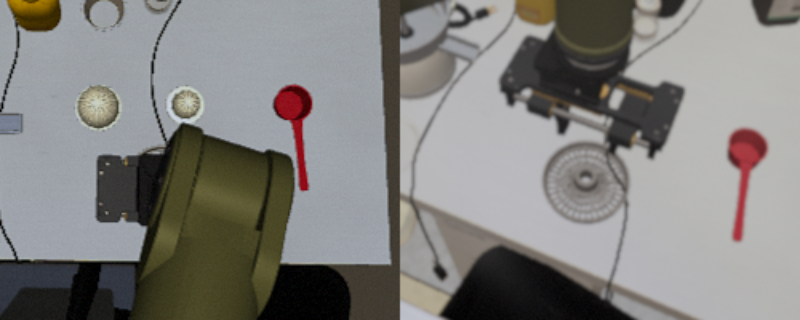

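The gripper is above the strainer (left panel, about (150,190); right panel, strainer at (585,180)), aligned with the collar. Descending.

Emit:
{"api": "apply_moves", "payload": {
  "dp": [
    [0,0,0.015],
    [0,0,0.03],
    [0,0,0.045],
    [0,0,0.06],
    [0,0,0.075],
    [0,0,0.09],
    [0,0,0.1],
    [0,0,0.11],
    [0,0,0.118],
    [0,0,0.124],
    [0,0,0.128],
    [0,0,0.128]
  ],
  "turn": [
    [0,0,0],
    [0,0,0],
    [0,0,0],
    [0,0,0],
    [0,0,0],
    [0,0,0],
    [0,0,0],
    [0,0,0],
    [0,0,0],
    [0,0,0],
    [0,0,0],
    [0,0,0]
  ]
}}

```text
time: 3.2
ee_pos: [0.3816, -0.179, 0.011]
eef_rot: [1.0, 0.003, -0.0, -0.0]
force: [-0.5, -0.2, 0.1]
gripper_width: 0.0563
gripper_force: 0.0
```

Emit:
{"api": "apply_moves", "payload": {
  "dp": [
    [0,0,0.001],
    [0,0,0.001],
    [0,0,0.001],
    [0,0,0.001],
    [0,0,0.001],
    [0,0,0.001],
    [0,0,0.001],
    [0,0,0.001]
  ],
  "turn": [
    [0,0,0],
    [0,0,0],
    [0,0,0],
    [0,0,0],
    [0,0,0],
    [0,0,0],
    [0,0,0],
    [0,0,0]
  ],
  "claw": 0.15,
  "grip_force": 30
}}

```text
time: 3.87
ee_pos: [0.3823, -0.1793, 0.0108]
eef_rot: [1.0, 0.003, 0.0, 0.0]
force: [-0.8, -1.1, 0.7]
gripper_width: 0.0296
gripper_force: 30.0
```

```bash
python3 go.py .46 .1374 .2 -90
```

```text
pos [ 0.3823 -0.1793  0.0108] yaw y -89.64 zaxis [ 7.e-04 -1.e-04 -1.e+00] F [-0.8 -1.1  0.7] w 0.0296 gf 30.000127460807562 t 3.8667 j [-0.3   0.07  0.7   2.23 -0.06  0.85 -1.13]
dp [ 0.0799 -0.3161 -0.1892] turn [ 0.   -0.04  0.36]
```

Emit:
{"api": "apply_moves", "payload": {
  "dp": [
    [0,0,-0.005],
    [0,0,-0.02],
    [0,0,-0.04],
    [0,0,-0.06],
    [0,0,-0.08],
    [0,0,-0.1],
    [0,0,-0.12],
    [0,0,-0.14],
    [0,0,-0.16],
    [0,0,-0.18],
    [0,0,-0.195],
    [0,0,-0.2]
  ],
  "turn": [
    [0,0,0],
    [0,0,0],
    [0,0,0],
    [0,0,0],
    [0,0,0],
    [0,0,0],
    [0,0,0],
    [0,0,0],
    [0,0,0],
    [0,0,0],
    [0,0,0],
    [0,0,0]
  ]
}}

```text
time: 4.87
ee_pos: [0.3829, -0.1796, 0.2129]
eef_rot: [1.0, 0.003, 0.002, 0.0]
force: [0.2, 0.4, -0.2]
gripper_width: 0.0301
gripper_force: 30.0
```

```bash
python3 go.py .46 .1374 .21 -90
```

```text
pos [ 0.3829 -0.1796  0.2129] yaw y -89.66 zaxis [ 3.8e-03 -2.0e-04 -1.0e+00] F [ 0.2  0.4 -0.2] w 0.0301 gf 29.999742284417152 t 4.8667 j [-0.32 -0.24  0.6   2.01  0.14  1.33 -1.32]
dp [ 0.079  -0.3165  0.0032] turn [ 0.01 -0.22  0.34]
```

Emit:
{"api": "apply_moves", "payload": {
  "dp": [
    [0.012,-0.008,0.0],
    [0.03,-0.025,0.0],
    [0.05,-0.05,0.0],
    [0.065,-0.08,0.0],
    [0.075,-0.115,0.0],
    [0.08,-0.15,0.0],
    [0.08,-0.185,0.0],
    [0.08,-0.22,0.0],
    [0.08,-0.255,0.0],
    [0.08,-0.285,0.0],
    [0.079,-0.305,0.0],
    [0.079,-0.3165,0.0]
  ],
  "turn": [
    [0,0,0],
    [0,0,0],
    [0,0,0],
    [0,0,0],
    [0,0,0],
    [0,0,0],
    [0,0,0],
    [0,0,0],
    [0,0,0],
    [0,0,0.2],
    [0,0,0.34],
    [0,0,0.34]
  ]
}}

```text
time: 5.87
ee_pos: [0.4576, 0.1417, 0.2087]
eef_rot: [1.0, 0.003, -0.001, 0.0]
force: [0.3, 0.2, -0.5]
gripper_width: 0.0296
gripper_force: 30.0
```

```bash
python3 go.py .46 .1374 .122 -90; python3 - <<'E'
from plant import bot
from h import *
for n in("scene","top"):
    f=bot.grab_frame(n);np.savez(n+"1.npz",**f);w=cloud(f).reshape(-1,3)
    m=(np.hypot(w[:,0]-.46,w[:,1]-.137)<.075)&(w[:,2]>.19)&(w[:,2]<.235);q=w[m];r=np.hypot(*(q[:,:2]-[.46,.137]).T)
    q=q[r>.05]; h,_=np.histogram(q[:,2],np.arange(.19,.24,.005)); print(n,h)
    q=q[(q[:,2]<.222)]
    c,e=circ(q);A=np.c_[q[:,:2]-[.46,.137],np.ones(len(q))];print(c.round(4),e,np.linalg.lstsq(A,q[:,2],rcond=None)[0].round(4))
a=np.load("top1.npz")["frame"][120:320,60:310,::-1];b=np.load("scene1.npz")["frame"][60:260,60:310,::-1]
cv2.imwrite("pics/p4.png",cv2.resize(np.hstack([a,b]),(800,320)))
E
```

```text
pos [0.4576 0.1417 0.2087] yaw y -89.71 zaxis [-2.9e-03 -2.0e-04 -1.0e+00] F [ 0.3  0.2 -0.5] w 0.0296 gf 29.99964600428939 t 5.8667 j [-0.62 -0.04  0.26  1.89  0.01  1.3  -1.93]
dp [0.0026 0.0043 0.0867] turn [0.01 0.16 0.29]
scene [  0  35 196 105 183   0   0   0   0]
[0.455  0.1398 0.0572] 0.0025036136079835077 [-0.0005 -0.019   0.2069]
top [  0   3 152  83 186  15   0   0   0]
[0.4577 0.1428 0.0566] 0.0025312070142284797 [ 0.0089 -0.0349  0.2089]
```

View pics/p4.png

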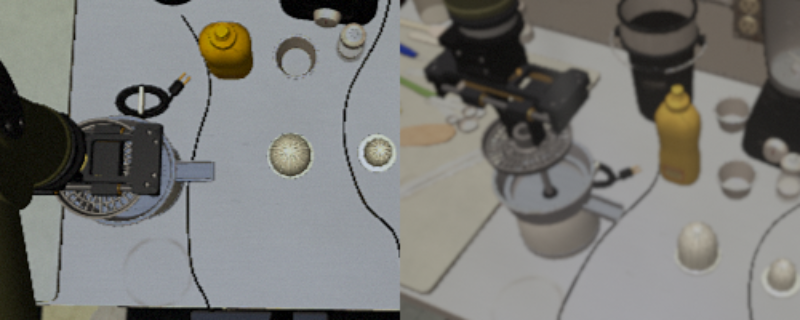

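The strainer is held level over the bowl (left panel, about (115,175); right panel, (525,140)), about 4 mm off axis in both cameras. Correcting.

Emit:
{"api": "apply_moves", "payload": {
  "dp": [
    [0.0015,0.002,0.0],
    [0.003,0.0042,0.005],
    [0.003,0.0042,0.008],
    [0.003,0.0042,0.008],
    [0.003,0.0042,0.008],
    [0.003,0.0042,0.008]
  ],
  "turn": [
    [0,0,0],
    [0,0,0],
    [0,0,0],
    [0,0,0],
    [0,0,0],
    [0,0,0]
  ]
}}

```text
time: 6.47
ee_pos: [0.462, 0.1331, 0.2026]
eef_rot: [1.0, -0.0, 0.0, -0.0]
force: [0.2, 1.0, -0.8]
gripper_width: 0.0296
gripper_force: 30.0
```

```bash
python3 go.py .4605 .1374 .122 -90; python3 - <<'E'
from plant import bot
from h import *
for n in("scene","top"):
    f=bot.grab_frame(n);w=cloud(f).reshape(-1,3)
    q=w[(np.hypot(w[:,0]-.46,w[:,1]-.137)<.075)&(w[:,2]>.185)&(w[:,2]<.214)];r=np.hypot(*(q[:,:2]-[.46,.137]).T)
    c,e=circ(q[r>.05]);print(n,c.round(4),e.round(4))
E
```

```text
pos [0.462  0.1331 0.2026] yaw y -90.04 zaxis [ 1.e-04  2.e-04 -1.e+00] F [ 0.2  1.  -0.8] w 0.0296 gf 29.99984560534358 t 6.4667 j [-0.61 -0.04  0.27  1.89  0.01  1.28 -1.92]
dp [-0.0015 -0.0042  0.0806] turn [-0.01 -0.01 -0.04]
scene [0.4581 0.1326 0.0573] 0.0019
top [0.4619 0.1346 0.057 ] 0.0021
```

Emit:
{"api": "apply_moves", "payload": {
  "dp": [
    [-0.0005,-0.0038,0.0],
    [-0.0005,-0.0038,0.0],
    [-0.0005,-0.0038,0.005],
    [-0.0005,-0.0038,0.011],
    [-0.0005,-0.0038,0.017],
    [-0.0005,-0.0038,0.023],
    [-0.0005,-0.0038,0.029],
    [-0.0005,-0.0038,0.035],
    [-0.0005,-0.0038,0.04],
    [-0.0005,-0.0038,0.04],
    [-0.0005,-0.0038,0.04],
    [-0.0005,-0.0038,0.04]
  ],
  "turn": [
    [0,0,0],
    [0,0,0],
    [0,0,0],
    [0,0,0],
    [0,0,0],
    [0,0,0],
    [0,0,0],
    [0,0,0],
    [0,0,0],
    [0,0,0],
    [0,0,0],
    [0,0,0]
  ]
}}

```text
time: 7.57
ee_pos: [0.4617, 0.1375, 0.1628]
eef_rot: [1.0, 0.0, 0.0, -0.0]
force: [0.2, -0.8, -0.9]
gripper_width: 0.0293
gripper_force: 30.0
```

Emit:
{"api": "apply_moves", "payload": {
  "dp": [
    [0,0,0.004],
    [0,0,0.009],
    [0,0,0.014],
    [0,0,0.019],
    [0,0,0.024],
    [0,0,0.029],
    [0,0,0.033],
    [0,0,0.036],
    [0,0,0.038],
    [0,0,0.039],
    [0,0,0.039],
    [0,0,0.039]
  ],
  "turn": [
    [0,0,0],
    [0,0,0],
    [0,0,0],
    [0,0,0],
    [0,0,0],
    [0,0,0],
    [0,0,0],
    [0,0,0],
    [0,0,0],
    [0,0,0],
    [0,0,0],
    [0,0,0]
  ]
}}

```text
time: 8.57
ee_pos: [0.4616, 0.1375, 0.1237]
eef_rot: [1.0, 0.0, 0.0, -0.0]
force: [1.0, -0.7, -1.0]
gripper_width: 0.0296
gripper_force: 30.0
```

No contact yet; 1–2 mm more, then release.

Emit:
{"api": "apply_moves", "payload": {
  "dp": [
    [0,0,0.0007],
    [0,0,0.0014],
    [0,0,0.002],
    [0,0,0.002],
    [0,0,0.002]
  ],
  "turn": [
    [0,0,0],
    [0,0,0],
    [0,0,0],
    [0,0,0],
    [0,0,0]
  ]
}}

```text
time: 8.98
ee_pos: [0.4618, 0.1376, 0.1227]
eef_rot: [1.0, 0.0, 0.0, -0.0]
force: [-2.5, -1.6, 5.4]
gripper_width: 0.0297
gripper_force: 30.0
```

Emit:
{"api": "apply_moves", "payload": {
  "dp": [
    [0,0,0],
    [0,0,0],
    [0,0,0],
    [0,0,0],
    [0,0,0]
  ],
  "turn": [
    [0,0,0],
    [0,0,0],
    [0,0,0],
    [0,0,0],
    [0,0,0]
  ],
  "claw": 0.6
}}

```text
time: 9.4
ee_pos: [0.4614, 0.1374, 0.1214]
eef_rot: [1.0, 0.0, -0.0, 0.0]
force: [-0.4, -0.1, 0.1]
gripper_width: 0.0506
gripper_force: 0.0
```

Emit:
{"api": "apply_moves", "payload": {
  "dp": [
    [0,0,-0.01],
    [0,0,-0.025],
    [0,0,-0.045],
    [0,0,-0.065],
    [0,0,-0.09],
    [0,0,-0.115],
    [0,0,-0.13],
    [0,0.02,-0.14],
    [0,0.05,-0.14],
    [0,0.085,-0.14],
    [0,0.12,-0.14],
    [0,0.155,-0.14]
  ],
  "turn": [
    [0,0,0],
    [0,0,0],
    [0,0,0],
    [0,0,0],
    [0,0,0],
    [0,0,0],
    [0,0,0],
    [0,0,0],
    [0,0,0],
    [0,0,0],
    [0,0,0],
    [0,0,0]
  ]
}}

```text
time: 10.4
ee_pos: [0.4613, -0.0191, 0.2625]
eef_rot: [1.0, 0.0, 0.001, -0.0]
force: [0.8, 0.3, -0.4]
gripper_width: 0.0524
gripper_force: 0.0
```

```bash
python3 go.py .5032 -.2134 .13 -90; python3 - <<'E'
from plant import bot
from h import *
for n in("scene","top"):
    f=bot.grab_frame(n);np.savez(n+"2.npz",**f);w=cloud(f).reshape(-1,3)
    r=np.hypot(*(w[:,:2]-[.46,.1374]).T)
    q=w[(r>.045)&(r<.0605)&(w[:,2]>.11)&(w[:,2]<.131)];A=np.c_[q[:,:2]-[.46,.137],np.ones(len(q))]
    print(n,len(q),np.linalg.lstsq(A,q[:,2],rcond=None)[0].round(4))
    q=w[(r>.052)&(r<.064)&(w[:,2]>.122)&(w[:,2]<.131)]
    print("rim",circ(q)[0].round(4))
    q=w[(r>.008)&(r<.02)&(w[:,2]>.128)&(w[:,2]<.142)];print("collar",len(q),np.median(q[:,2]).round(4),circ(q)[0].round(4))
E
```

```text
pos [ 0.4613 -0.0191  0.2625] yaw y -89.95 zaxis [ 1.2e-03  4.0e-04 -1.0e+00] F [ 0.8  0.3 -0.4] w 0.0524 gf 0.0 t 10.4 j [-0.48 -0.13  0.43  1.85  0.05  1.41 -1.63]
dp [0.0415 0.1944 0.1325] turn [-0.02 -0.07  0.05]
scene 597 [ 0.0035 -0.003   0.1198]
rim [0.46   0.1377 0.059 ]
collar 106 0.1361 [0.4582 0.1365 0.0131]
top 0 [0. 0. 0.]
rim [0.4565 0.2173 0.0178]
  return _methods._mean(a, axis=axis, dtype=dtype,
  ret = ret.dtype.type(ret / rcount)
h.py:15: RuntimeWarning: Mean of empty slice.
  r=least_squares(lambda q:np.hypot(P[:,0]-q[0],P[:,1]-q[1])-q[2],[*P[:,:2].mean(0),.04],loss='soft_l1',f_scale=.002)
  ret = um.true_divide(
Traceback (most recent call last):
  File "h.py", line 15, in circ
    r=least_squares(lambda q:np.hypot(P[:,0]-q[0],P[:,1]-q[1])-q[2],[*P[:,:2].mean(0),.04],loss='soft_l1',f_scale=.002)
ValueError: Initial guess is outside of provided bounds
```

Emit:
{"api": "apply_moves", "payload": {
  "dp": [
    [0.004,0.018,0.01],
    [0.008,0.036,0.025],
    [0.012,0.055,0.04],
    [0.017,0.075,0.055],
    [0.021,0.1,0.07],
    [0.026,0.125,0.085],
    [0.031,0.15,0.1],
    [0.036,0.17,0.115],
    [0.04,0.185,0.125],
    [0.0415,0.1955,0.13],
    [0.0415,0.1955,0.13],
    [0.0415,0.1955,0.13]
  ],
  "turn": [
    [0,0,0],
    [0,0,0],
    [0,0,0],
    [0,0,0],
    [0,0,0],
    [0,0,0],
    [0,0,0],
    [0,0,0],
    [0,0,0],
    [0,0,0],
    [0,0,0],
    [0,0,0]
  ],
  "claw": 0.85
}}

```text
time: 11.5
ee_pos: [0.5031, -0.2127, 0.1317]
eef_rot: [1.0, -0.0, -0.0, -0.0]
force: [0.2, -0.3, 0.6]
gripper_width: 0.0739
gripper_force: 0.0
```

```bash
python3 go.py .5032 -.2134 .01 -90
```

```text
pos [ 0.5031 -0.2127  0.1317] yaw y -90.02 zaxis [-6.e-04  3.e-04 -1.e+00] F [ 0.2 -0.3  0.6] w 0.0739 gf 0.0 t 11.5 j [-0.24  0.19  0.66  1.85 -0.13  1.15 -1.11]
dp [1.000e-04 7.000e-04 1.217e-01] turn [-0.02  0.03 -0.02]
```

Emit:
{"api": "apply_moves", "payload": {
  "dp": [
    [0,0.0005,0.015],
    [0,0.0005,0.03],
    [0,0.0005,0.045],
    [0,0.0005,0.06],
    [0,0.0005,0.075],
    [0,0.0005,0.088],
    [0,0.0005,0.1],
    [0,0.0005,0.108],
    [0,0.0005,0.115],
    [0,0.0005,0.12],
    [0,0.0005,0.12],
    [0,0.0005,0.12]
  ],
  "turn": [
    [0,0,0],
    [0,0,0],
    [0,0,0],
    [0,0,0],
    [0,0,0],
    [0,0,0],
    [0,0,0],
    [0,0,0],
    [0,0,0],
    [0,0,0],
    [0,0,0],
    [0,0,0]
  ]
}}

```text
time: 12.5
ee_pos: [0.5032, -0.2137, 0.0117]
eef_rot: [1.0, 0.0, 0.0, 0.0]
force: [-0.0, 1.3, -0.0]
gripper_width: 0.0737
gripper_force: 0.0
```

Emit:
{"api": "apply_moves", "payload": {
  "dp": [
    [0,0,0],
    [0,0,0],
    [0,0,0],
    [0,0,0],
    [0,0,0],
    [0,0,0],
    [0,0,0],
    [0,0,0]
  ],
  "turn": [
    [0,0,0],
    [0,0,0],
    [0,0,0],
    [0,0,0],
    [0,0,0],
    [0,0,0],
    [0,0,0],
    [0,0,0]
  ],
  "claw": 0.3,
  "grip_force": 30
}}

```text
time: 13.17
ee_pos: [0.5032, -0.2136, 0.0117]
eef_rot: [1.0, 0.0, 0.0, 0.0]
force: [0.1, 0.3, 0.4]
gripper_width: 0.0406
gripper_force: 30.0
```

Emit:
{"api": "apply_moves", "payload": {
  "dp": [
    [0,0,-0.005],
    [0,0,-0.02],
    [0,0,-0.04],
    [0,0,-0.06],
    [0,0,-0.08],
    [0,0,-0.1],
    [0,0,-0.12],
    [0,0,-0.14],
    [0,0,-0.16],
    [0,0,-0.18],
    [0,0,-0.195],
    [0,0,-0.2]
  ],
  "turn": [
    [0,0,0],
    [0,0,0],
    [0,0,0],
    [0,0,0],
    [0,0,0],
    [0,0,0],
    [0,0,0],
    [0,0,0],
    [0,0,0],
    [0,0,0],
    [0,0,0],
    [0,0,0]
  ]
}}

```text
time: 14.17
ee_pos: [0.5041, -0.2141, 0.2143]
eef_rot: [1.0, 0.0, 0.002, 0.0]
force: [0.6, -0.1, -0.8]
gripper_width: 0.0406
gripper_force: 30.0
```

```bash
python3 go.py .461 .1375 .21 -90
```

```text
pos [ 0.5041 -0.2141  0.2143] yaw y -89.99 zaxis [ 4.1e-03 -5.0e-04 -1.0e+00] F [ 0.6 -0.1 -0.8] w 0.0406 gf 29.99935856088996 t 14.1667 j [-0.27  0.11  0.68  1.74 -0.07  1.31 -1.15]
dp [-0.0431 -0.3516  0.0039] turn [ 0.03 -0.23  0.01]
```

Emit:
{"api": "apply_moves", "payload": {
  "dp": [
    [-0.001,-0.01,0],
    [-0.004,-0.032,0],
    [-0.008,-0.064,0],
    [-0.012,-0.098,0],
    [-0.016,-0.132,0],
    [-0.02,-0.166,0],
    [-0.024,-0.2,0],
    [-0.028,-0.234,0],
    [-0.032,-0.268,0],
    [-0.036,-0.302,0],
    [-0.04,-0.332,0],
    [-0.0425,-0.351,0]
  ],
  "turn": [
    [0,0,0],
    [0,0,0],
    [0,0,0],
    [0,0,0],
    [0,0,0],
    [0,0,0],
    [0,0,0],
    [0,0,0],
    [0,0,0],
    [0,0,0],
    [0,0,0],
    [0,0,0]
  ]
}}

```text
time: 15.17
ee_pos: [0.4579, 0.1416, 0.21]
eef_rot: [1.0, 0.003, -0.001, -0.0]
force: [0.7, 0.1, -1.3]
gripper_width: 0.0403
gripper_force: 30.0
```

Emit:
{"api": "apply_moves", "payload": {
  "dp": [
    [0,0,0],
    [0,0,0],
    [0,0,0],
    [0,0,0],
    [0,0,0]
  ],
  "turn": [
    [0,0,0],
    [0,0,0],
    [0,0,0],
    [0,0,0],
    [0,0,0]
  ]
}}

```text
time: 15.58
ee_pos: [0.4605, 0.1361, 0.2113]
eef_rot: [1.0, -0.001, -0.0, 0.0]
force: [-0.4, -0.0, -1.2]
gripper_width: 0.0404
gripper_force: 30.0
```

```bash
python3 go.py .461 .1375 .1487 -90; python3 - <<'E'
from plant import bot
from h import *
for n in("scene","top"):
    f=bot.grab_frame(n);np.savez(n+"3.npz",**f);w=cloud(f).reshape(-1,3)
    q=w[(np.hypot(w[:,0]-.46,w[:,1]-.1374)<.04)&(w[:,2]>.196)&(w[:,2]<.207)]
    print(n,len(q)); 
    if len(q)>20: print(q.min(0),q.max(0),circ(q)[0].round(4))
a=np.load("top3.npz")["frame"][150:300,80:230,::-1];b=np.load("scene3.npz")["frame"][90:240,80:230,::-1]
cv2.imwrite("pics/p5.png",cv2.resize(np.hstack([a,b]),(800,400)))
E
```

```text
pos [0.4605 0.1361 0.2113] yaw y -90.11 zaxis [-3.e-04 -2.e-04 -1.e+00] F [-0.4 -0.  -1.2] w 0.0404 gf 29.99923037365079 t 15.5833 j [-0.65 -0.04  0.3   1.88  0.01  1.3  -1.93]
dp [ 0.0005 -0.0014  0.0626] turn [ 0.01  0.02 -0.11]
scene 144
[0.43087024 0.10722361 0.1997781 ] [0.48022495 0.16396936 0.2069924 ] [0.4615 0.1362 0.0268]
top 6
```

View pics/p5.png

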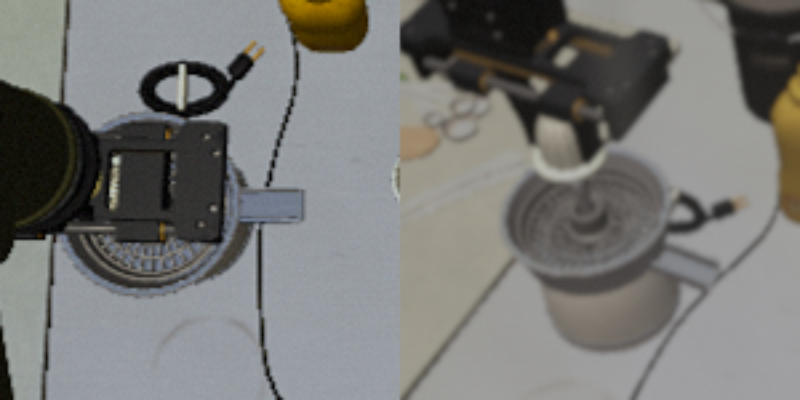

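The strainer sits home in the bowl (right panel, collar at (585,220)) and the small cone is held level above the spindle at (570,160). Lowering it with a 1.4 mm correction.

Emit:
{"api": "apply_moves", "payload": {
  "dp": [
    [0,-0.0014,0.004],
    [0,-0.0014,0.009],
    [0,-0.0014,0.014],
    [0,-0.0014,0.019],
    [0,-0.0014,0.024],
    [0,-0.0014,0.029],
    [0,-0.0014,0.034],
    [0,-0.0014,0.039],
    [0,-0.0014,0.044],
    [0,-0.0014,0.044],
    [0,-0.0014,0.044],
    [0,-0.0014,0.044]
  ],
  "turn": [
    [0,0,0],
    [0,0,0],
    [0,0,0],
    [0,0,0],
    [0,0,0],
    [0,0,0],
    [0,0,0],
    [0,0,0],
    [0,0,0],
    [0,0,0],
    [0,0,0],
    [0,0,0]
  ]
}}

```text
time: 16.68
ee_pos: [0.4606, 0.1389, 0.1678]
eef_rot: [1.0, 0.0, 0.0, -0.0]
force: [0.2, 0.7, 0.1]
gripper_width: 0.0403
gripper_force: 30.0
```

Emit:
{"api": "apply_moves", "payload": {
  "dp": [
    [0,0,0.003],
    [0,0,0.006],
    [0,0,0.009],
    [0,0,0.012],
    [0,0,0.0145],
    [0,0,0.0165],
    [0,0,0.0175],
    [0,0,0.018],
    [0,0,0.018],
    [0,0,0.018]
  ],
  "turn": [
    [0,0,0],
    [0,0,0],
    [0,0,0],
    [0,0,0],
    [0,0,0],
    [0,0,0],
    [0,0,0],
    [0,0,0],
    [0,0,0],
    [0,0,0]
  ]
}}

```text
time: 17.52
ee_pos: [0.4605, 0.1389, 0.1497]
eef_rot: [1.0, 0.0, 0.0, -0.0]
force: [-0.1, 0.4, -1.2]
gripper_width: 0.0404
gripper_force: 30.0
```

Emit:
{"api": "apply_moves", "payload": {
  "dp": [
    [0,0.0006,0.0],
    [0,0.0013,0.0005],
    [0,0.0013,0.001],
    [0,0.0013,0.0016],
    [0,0.0013,0.0016],
    [0,0.0013,0.0016]
  ],
  "turn": [
    [0,0,0],
    [0,0,0],
    [0,0,0],
    [0,0,0],
    [0,0,0],
    [0,0,0]
  ]
}}

```text
time: 18.02
ee_pos: [0.4607, 0.1374, 0.1484]
eef_rot: [1.0, 0.0, 0.0, -0.0]
force: [-0.4, -0.5, 2.6]
gripper_width: 0.0404
gripper_force: 30.0
```

Emit:
{"api": "apply_moves", "payload": {
  "dp": [
    [0,0,0],
    [0,0,0],
    [0,0,0],
    [0,0,0],
    [0,0,0]
  ],
  "turn": [
    [0,0,0],
    [0,0,0],
    [0,0,0],
    [0,0,0],
    [0,0,0]
  ],
  "claw": 0.8
}}

```text
time: 18.43
ee_pos: [0.4604, 0.1376, 0.1478]
eef_rot: [1.0, 0.0, -0.0, -0.0]
force: [0.7, 0.9, 0.1]
gripper_width: 0.0648
gripper_force: 0.0
```

Emit:
{"api": "apply_moves", "payload": {
  "dp": [
    [0,0,-0.01],
    [0,0,-0.025],
    [0,0,-0.045],
    [0,0,-0.065],
    [0,0,-0.085],
    [0,0,-0.1],
    [0,0.015,-0.11],
    [0.005,0.045,-0.11],
    [0.01,0.08,-0.11],
    [0.016,0.115,-0.11],
    [0.023,0.15,-0.105],
    [0.029,0.185,-0.095]
  ],
  "turn": [
    [0,0,0],
    [0,0,0],
    [0,0,0],
    [0,0,0],
    [0,0,0],
    [0,0,0],
    [0,0,0],
    [0,0,0],
    [0,0,0],
    [0,0,0],
    [0,0,0],
    [0,0,0]
  ],
  "claw": 1.0
}}

```text
time: 19.43
ee_pos: [0.4899, -0.0505, 0.2443]
eef_rot: [1.0, -0.0, 0.001, -0.0]
force: [1.4, 0.3, -0.2]
gripper_width: 0.0867
gripper_force: 0.0
```

Emit:
{"api": "apply_moves", "payload": {
  "dp": [
    [0.004,0.02,0.01],
    [0.007,0.034,0.03],
    [0.007,0.034,0.05],
    [0.007,0.034,0.07],
    [0.007,0.034,0.085],
    [0.007,0.034,0.1],
    [0.007,0.034,0.1],
    [0.007,0.034,0.1]
  ],
  "turn": [
    [0,0,0],
    [0,0,0],
    [0,0,0],
    [0,0,0],
    [0,0,0],
    [0,0,0],
    [0,0,0],
    [0,0,0]
  ]
}}

```text
time: 20.1
ee_pos: [0.4956, -0.0824, 0.1427]
eef_rot: [1.0, -0.0, -0.001, 0.0]
force: [0.4, 0.0, 1.1]
gripper_width: 0.0869
gripper_force: 0.0
```

```bash
python3 go.py .4968 -.082 .012 -90; python3 - <<'E'
from plant import bot
from h import *
for n in("scene","top"):
    f=bot.grab_frame(n);np.savez(n+"4.npz",**f);w=cloud(f).reshape(-1,3)
    r=np.hypot(*(w[:,:2]-[.46,.1374]).T)
    q=w[(r<.035)&(w[:,2]>.133)&(w[:,2]<.2)];print(n,len(q),"tip z",np.percentile(q[:,2],98) if len(q) else 0)
    for z0,z1 in((.137,.144),(.149,.167),(.183,.19)):
        k=q[(q[:,2]>z0)&(q[:,2]<z1)]
        if len(k)>10: print(z0,len(k),circ(k)[0].round(4),k.mean(0).round(4))
a=np.load("top4.npz")["frame"][150:300,80:280,::-1];b=np.load("scene4.npz")["frame"][90:240,80:280,::-1]
cv2.imwrite("pics/p6.png",cv2.resize(np.hstack([a,b]),(800,300)))
E
```

```text
pos [ 0.4956 -0.0824  0.1427] yaw y -90.03 zaxis [-1.7e-03 -3.0e-04 -1.0e+00] F [0.4 0.  1.1] w 0.0869 gf 0.0 t 20.1 j [-0.43  0.06  0.56  1.93 -0.04  1.16 -1.42]
dp [ 0.0014 -0.0004  0.1307] turn [ 0.02  0.1  -0.03]
scene 520 tip z 0.18688021058489437
0.137 158 [0.4603 0.1382 0.0261] [0.4502 0.1281 0.1413]
0.149 122 [0.4607 0.1381 0.0203] [0.4503 0.1275 0.158 ]
0.183 49 [0.4599 0.1369 0.0066] [0.459  0.136  0.1856]
top 611 tip z 0.188247944556898
0.137 227 [0.4621 0.1403 0.026 ] [0.46   0.1335 0.1416]
0.149 73 [0.4617 0.1392 0.0198] [0.4582 0.1257 0.158 ]
0.183 75 [0.4614 0.1389 0.0069] [0.4613 0.1389 0.1861]
```

View pics/p6.png

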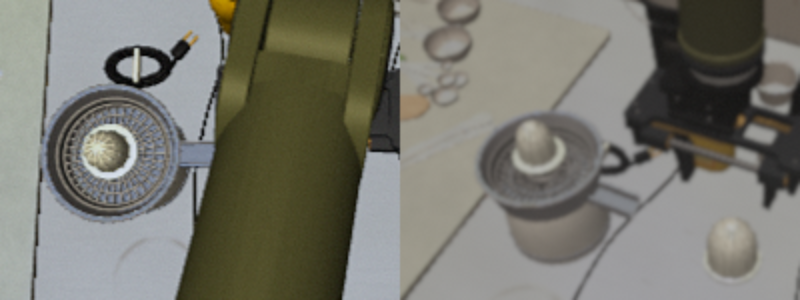

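The small cone sits level and home on the collar (left panel (107,150), right panel (537,145); tip height 0.187). Now the large cone, at right panel (733,248).

Emit:
{"api": "apply_moves", "payload": {
  "dp": [
    [0.001,0,0.01],
    [0.001,0,0.025],
    [0.001,0,0.04],
    [0.001,0,0.055],
    [0.001,0,0.07],
    [0.001,0,0.085],
    [0.001,0,0.098],
    [0.001,0,0.11],
    [0.001,0,0.12],
    [0.001,0,0.128],
    [0.001,0,0.13],
    [0.001,0,0.13]
  ],
  "turn": [
    [0,0,0],
    [0,0,0],
    [0,0,0],
    [0,0,0],
    [0,0,0],
    [0,0,0],
    [0,0,0],
    [0,0,0],
    [0,0,0],
    [0,0,0],
    [0,0,0],
    [0,0,0]
  ]
}}

```text
time: 21.2
ee_pos: [0.4973, -0.0815, 0.0125]
eef_rot: [1.0, 0.0, -0.0, 0.0]
force: [0.9, -0.8, -0.2]
gripper_width: 0.0871
gripper_force: 0.0
```

Emit:
{"api": "apply_moves", "payload": {
  "dp": [
    [0,0,0],
    [0,0,0],
    [0,0,0],
    [0,0,0],
    [0,0,0],
    [0,0,0],
    [0,0,0]
  ],
  "turn": [
    [0,0,0],
    [0,0,0],
    [0,0,0],
    [0,0,0],
    [0,0,0],
    [0,0,0],
    [0,0,0]
  ],
  "claw": 0.5,
  "grip_force": 30
}}

```text
time: 21.78
ee_pos: [0.4979, -0.0814, 0.0133]
eef_rot: [1.0, 0.0, 0.0, -0.0]
force: [0.8, -0.6, 2.2]
gripper_width: 0.0623
gripper_force: 30.0
```

Emit:
{"api": "apply_moves", "payload": {
  "dp": [
    [0,0,-0.005],
    [0,0,-0.02],
    [0,0,-0.04],
    [0,0,-0.06],
    [0,0,-0.085],
    [0,0,-0.11],
    [0,0,-0.135],
    [0,0,-0.16],
    [0,0,-0.185],
    [0,0,-0.205],
    [0,0,-0.215],
    [0,0,-0.215]
  ],
  "turn": [
    [0,0,0],
    [0,0,0],
    [0,0,0],
    [0,0,0],
    [0,0,0],
    [0,0,0],
    [0,0,0],
    [0,0,0],
    [0,0,0],
    [0,0,0],
    [0,0,0],
    [0,0,0]
  ]
}}

```text
time: 22.78
ee_pos: [0.4987, -0.0816, 0.2302]
eef_rot: [1.0, 0.0, 0.002, -0.0]
force: [0.5, -0.4, -2.7]
gripper_width: 0.0624
gripper_force: 30.0
```

```bash
python3 go.py .4605 .1378 .22 -90
```

```text
pos [ 0.4987 -0.0816  0.2302] yaw y -89.98 zaxis [ 4.2e-03  5.0e-04 -1.0e+00] F [ 0.5 -0.4 -2.7] w 0.0624 gf 30.000055521377362 t 22.7833 j [-0.45 -0.01  0.56  1.81  0.01  1.33 -1.46]
dp [-0.0382 -0.2195  0.0101] turn [-0.03 -0.24  0.01]
```

Emit:
{"api": "apply_moves", "payload": {
  "dp": [
    [-0.002,-0.008,0],
    [-0.005,-0.028,0],
    [-0.009,-0.053,0],
    [-0.013,-0.08,0],
    [-0.018,-0.107,0],
    [-0.023,-0.134,0],
    [-0.027,-0.16,0],
    [-0.031,-0.184,0],
    [-0.034,-0.204,0],
    [-0.036,-0.215,0],
    [-0.037,-0.219,0],
    [-0.037,-0.219,0]
  ],
  "turn": [
    [0,0,0],
    [0,0,0],
    [0,0,0],
    [0,0,0],
    [0,0,0],
    [0,0,0],
    [0,0,0],
    [0,0,0],
    [0,0,0],
    [0,0,0],
    [0,0,0],
    [0,0,0]
  ]
}}

```text
time: 23.78
ee_pos: [0.4596, 0.1379, 0.2268]
eef_rot: [1.0, 0.001, -0.001, 0.001]
force: [0.4, -0.4, -1.3]
gripper_width: 0.0623
gripper_force: 30.0
```

Emit:
{"api": "apply_moves", "payload": {
  "dp": [
    [0,0,0],
    [0,0,0],
    [0,0,0],
    [0,0,0],
    [0,0,0],
    [0,0,0]
  ],
  "turn": [
    [0,0,0],
    [0,0,0],
    [0,0,0],
    [0,0,0],
    [0,0,0],
    [0,0,0]
  ]
}}

```text
time: 24.28
ee_pos: [0.4605, 0.1372, 0.228]
eef_rot: [1.0, -0.0, 0.0, -0.0]
force: [0.6, 0.0, -1.2]
gripper_width: 0.0623
gripper_force: 30.0
```

```bash
python3 go.py .4605 .1378 .1543 -90; python3 - <<'E'
from plant import bot
from h import *
f=bot.grab_frame("scene");w=cloud(f).reshape(-1,3)
q=w[(np.hypot(w[:,0]-.46,w[:,1]-.1374)<.045)&(w[:,2]>.212)&(w[:,2]<.2225)]
print(len(q),q.min(0),q.max(0),circ(q)[0].round(4))
q=w[(np.hypot(w[:,0]-.46,w[:,1]-.1374)<.045)&(w[:,2]>.175)&(w[:,2]<.19)];print(q.mean(0),q[:,2].max())
E
```

```text
pos [0.4605 0.1372 0.228 ] yaw y -90.02 zaxis [ 1.e-04  1.e-04 -1.e+00] F [ 0.6  0.  -1.2] w 0.0623 gf 30.0000117381569 t 24.2833 j [-0.66 -0.05  0.31  1.86  0.02  1.34 -1.93]
dp [-0.     -0.0006  0.0737] turn [-0.01 -0.01 -0.02]
127 [0.42388419 0.10214062 0.21397944] [0.47367382 0.16687496 0.22249977] [0.46   0.1377 0.0342]
[0.45476864 0.1314918  0.17999487] 0.18634798692816412
```

Emit:
{"api": "apply_moves", "payload": {
  "dp": [
    [0,-0.0005,0.004],
    [0,-0.0005,0.009],
    [0,-0.0005,0.014],
    [0,-0.0005,0.019],
    [0,-0.0005,0.024],
    [0,-0.0005,0.029],
    [0,-0.0005,0.034],
    [0,-0.0005,0.039],
    [0,-0.0005,0.044],
    [0,-0.0005,0.049],
    [0,-0.0005,0.05],
    [0,-0.0005,0.05]
  ],
  "turn": [
    [0,0,0],
    [0,0,0],
    [0,0,0],
    [0,0,0],
    [0,0,0],
    [0,0,0],
    [0,0,0],
    [0,0,0],
    [0,0,0],
    [0,0,0],
    [0,0,0],
    [0,0,0]
  ]
}}

```text
time: 25.33
ee_pos: [0.4602, 0.1379, 0.1775]
eef_rot: [1.0, 0.0, -0.0, 0.0]
force: [0.7, 0.4, -1.3]
gripper_width: 0.0621
gripper_force: 30.0
```

Emit:
{"api": "apply_moves", "payload": {
  "dp": [
    [0,0,0.004],
    [0,0,0.008],
    [0,0,0.012],
    [0,0,0.015],
    [0,0,0.018],
    [0,0,0.021],
    [0,0,0.023],
    [0,0,0.0235],
    [0,0,0.024],
    [0,0,0.024],
    [0,0,0.024]
  ],
  "turn": [
    [0,0,0],
    [0,0,0],
    [0,0,0],
    [0,0,0],
    [0,0,0],
    [0,0,0],
    [0,0,0],
    [0,0,0],
    [0,0,0],
    [0,0,0],
    [0,0,0]
  ]
}}

```text
time: 26.25
ee_pos: [0.4606, 0.138, 0.1542]
eef_rot: [1.0, 0.0, 0.0, -0.0]
force: [-0.5, 0.1, 0.1]
gripper_width: 0.0624
gripper_force: 30.0
```

Emit:
{"api": "apply_moves", "payload": {
  "dp": [
    [0,0,0.0005],
    [0,0,0.001],
    [0,0,0.001],
    [0,0,0.001]
  ],
  "turn": [
    [0,0,0],
    [0,0,0],
    [0,0,0],
    [0,0,0]
  ]
}}

```text
time: 26.58
ee_pos: [0.4607, 0.1381, 0.1536]
eef_rot: [1.0, 0.0, 0.0, -0.0]
force: [-1.5, -1.8, 4.6]
gripper_width: 0.0625
gripper_force: 30.0
```

Emit:
{"api": "apply_moves", "payload": {
  "dp": [
    [0,0,0],
    [0,0,0],
    [0,0,0],
    [0,0,0],
    [0,0,0]
  ],
  "turn": [
    [0,0,0],
    [0,0,0],
    [0,0,0],
    [0,0,0],
    [0,0,0]
  ],
  "claw": 1.0
}}

```text
time: 27.0
ee_pos: [0.4604, 0.138, 0.1527]
eef_rot: [1.0, 0.0, -0.0, 0.0]
force: [0.9, -0.5, 0.3]
gripper_width: 0.0841
gripper_force: 0.0
```

Emit:
{"api": "apply_moves", "payload": {
  "dp": [
    [0,0,-0.01],
    [0,0,-0.025],
    [0,0,-0.045],
    [0,0,-0.065],
    [0,0,-0.085],
    [0,0,-0.1],
    [0,0.015,-0.11],
    [0,0.045,-0.11],
    [0,0.08,-0.11],
    [0,0.115,-0.11],
    [0,0.15,-0.11],
    [0,0.185,-0.11]
  ],
  "turn": [
    [0,0,0],
    [0,0,0],
    [0,0,0],
    [0,0,0],
    [0,0,0],
    [0,0,0],
    [0,0,0],
    [0,0,0],
    [0,0,0],
    [0,0,0],
    [0,0,0],
    [0,0,0]
  ]
}}

```text
time: 28.0
ee_pos: [0.4597, -0.0499, 0.2632]
eef_rot: [1.0, -0.0, 0.0, -0.0]
force: [0.8, -0.3, 0.7]
gripper_width: 0.0872
gripper_force: 0.0
```

Emit:
{"api": "apply_moves", "payload": {
  "dp": [
    [0,0.035,0.0],
    [-0.003,0.07,0.01],
    [-0.006,0.105,0.02],
    [-0.009,0.14,0.035],
    [-0.013,0.175,0.05],
    [-0.018,0.21,0.065],
    [-0.023,0.245,0.08],
    [-0.028,0.275,0.095],
    [-0.033,0.305,0.11],
    [-0.036,0.325,0.125],
    [-0.037,0.335,0.135],
    [-0.037,0.337,0.135]
  ],
  "turn": [
    [0,0,0],
    [0,0,-1],
    [0,0,-2],
    [0,0,-3],
    [0,0,-4],
    [0,0,-5],
    [0,0,-6],
    [0,0,-7],
    [0,0,-8],
    [0,0,-8.7],
    [0,0,-8.7],
    [0,0,-8.7]
  ]
}}

```text
time: 29.0
ee_pos: [0.4199, -0.3864, 0.1261]
eef_rot: [0.997, 0.074, -0.002, -0.0]
force: [-0.7, 0.1, 0.7]
gripper_width: 0.0868
gripper_force: 0.0
```

```bash
python3 go.py .4235 -.3842 .007 -81.2; python3 - <<'E'
from plant import bot
from h import *
for n in("scene","top"):
    f=bot.grab_frame(n);np.savez(n+"5.npz",**f);w=cloud(f).reshape(-1,3)
    r=np.hypot(*(w[:,:2]-[.46,.1374]).T)
    q=w[(r<.04)&(w[:,2]>.142)&(w[:,2]<.24)];print(n,len(q),"tip z",np.percentile(q[:,2],99) if len(q) else 0)
    for z0,z1 in((.155,.18),(.209,.22)):
        k=q[(q[:,2]>z0)&(q[:,2]<z1)]
        if len(k)>10: print(z0,len(k),circ(k)[0].round(4),k.mean(0).round(4))
    # spout direction, scoop cup/handle
    q=w[(abs(w[:,0]-.465)<.03)&(w[:,1]>.015)&(w[:,1]<.065)&(w[:,2]>.082)&(w[:,2]<.115)]
    for y in(.03,.04,.05):
        k=q[abs(q[:,1]-y)<.005]
        if len(k):print("spout",y,len(k),(k[:,0].min()+k[:,0].max())/2)
a=np.load("top5.npz")["frame"][150:330,80:400,::-1];b=np.load("scene5.npz")["frame"][90:270,80:400,::-1]
cv2.imwrite("pics/p7.png",cv2.resize(np.vstack([a,b]),(533,600)))
E
```

```text
pos [ 0.4199 -0.3864  0.1261] yaw y -81.56 zaxis [-4.8e-03  2.0e-04 -1.0e+00] F [-0.7  0.1  0.7] w 0.0868 gf 0.0 t 29.0 j [-0.06  0.3   0.88  1.8  -0.25  1.17 -0.52]
dp [ 0.0045 -0.0015  0.119 ] turn [-0.05  0.27 -0.36]
scene 957 tip z 0.21558927785874393
0.155 259 [0.4592 0.1388 0.0304] [0.4431 0.1224 0.1675]
0.209 101 [0.4574 0.1377 0.0093] [0.4563 0.1364 0.2126]
spout 0.03 57 0.4619147185162432
spout 0.04 56 0.46171057979291324
spout 0.05 58 0.4624205266712048
top 974 tip z 0.2168047219068738
0.155 139 [0.4604 0.1402 0.0301] [0.4539 0.1195 0.1682]
0.209 198 [0.4604 0.1402 0.0107] [0.4601 0.1395 0.2128]
spout 0.03 63 0.46537873992923157
spout 0.04 57 0.46508877551856376
spout 0.05 62 0.4648036284236222
```

View pics/p7.png

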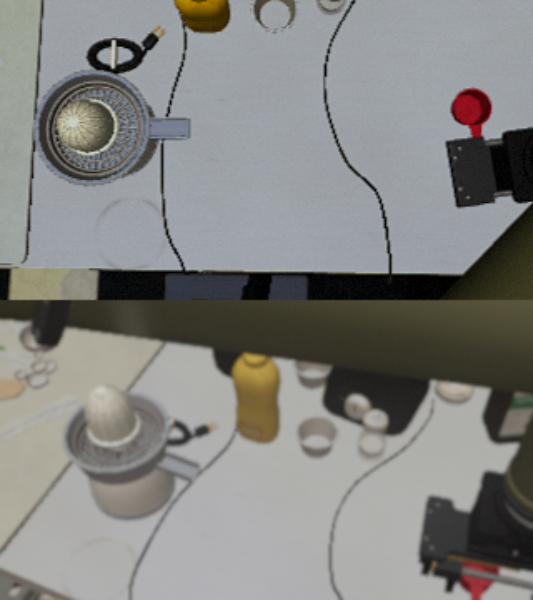

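The cones are stacked home and level (tip 0.216, centred within about 2 mm). The gripper is over the scoop handle at upper panel (475,150).

Emit:
{"api": "apply_moves", "payload": {
  "dp": [
    [0,0,0.0],
    [0,0,0.015],
    [0,0,0.03],
    [0,0,0.045],
    [0,0,0.06],
    [0,0,0.075],
    [0,0,0.088],
    [0,0,0.1],
    [0,0,0.11],
    [0,0,0.117],
    [0,0,0.119],
    [0,0,0.119]
  ],
  "turn": [
    [0,0,0],
    [0,0,0],
    [0,0,0],
    [0,0,0],
    [0,0,0],
    [0,0,0],
    [0,0,0],
    [0,0,0],
    [0,0,0],
    [0,0,0],
    [0,0,0],
    [0,0,0]
  ],
  "claw": 0.6
}}

```text
time: 30.1
ee_pos: [0.4235, -0.3839, 0.0086]
eef_rot: [0.997, 0.076, -0.0, -0.0]
force: [0.2, 0.4, -0.4]
gripper_width: 0.0522
gripper_force: 0.0
```

```bash
python3 go.py .4235 -.3842 .007 -81.2
```

```text
pos [ 0.4235 -0.3839  0.0086] yaw y -81.28 zaxis [-5.e-04  3.e-04 -1.e+00] F [ 0.2  0.4 -0.4] w 0.0522 gf 0.0 t 30.1 j [ 0.03  0.46  0.8   1.89 -0.4   0.96 -0.41]
dp [-0.      0.0003  0.0016] turn [-0.02  0.03 -0.08]
```

Emit:
{"api": "apply_moves", "payload": {
  "dp": [
    [0,0,0.001],
    [0,0,0.001],
    [0,0,0.001],
    [0,0,0.001],
    [0,0,0.001],
    [0,0,0.001],
    [0,0,0.001],
    [0,0,0.001]
  ],
  "turn": [
    [0,0,0],
    [0,0,0],
    [0,0,0],
    [0,0,0],
    [0,0,0],
    [0,0,0],
    [0,0,0],
    [0,0,0]
  ],
  "claw": 0.0,
  "grip_force": 25
}}

```text
time: 30.77
ee_pos: [0.4237, -0.3839, 0.008]
eef_rot: [0.997, 0.076, 0.0, -0.0]
force: [0.1, -0.2, 0.5]
gripper_width: 0.0144
gripper_force: 24.9
```

Emit:
{"api": "apply_moves", "payload": {
  "dp": [
    [0,0,-0.003],
    [0,0,-0.01],
    [0,0,-0.02],
    [0,0,-0.03],
    [0,0,-0.04],
    [0,0,-0.05],
    [0,0,-0.06],
    [0,0,-0.06],
    [0,0,-0.06],
    [0,0,-0.06]
  ],
  "turn": [
    [0,0,0],
    [0,0,0],
    [0,0,0],
    [0,0,0],
    [0,0,0],
    [0,0,0],
    [0,0,0],
    [0,0,0],
    [0,0,0],
    [0,0,0]
  ]
}}

```text
time: 31.6
ee_pos: [0.4236, -0.3836, 0.0678]
eef_rot: [0.997, 0.076, -0.0, -0.0]
force: [-0.2, -0.3, -0.5]
gripper_width: 0.0146
gripper_force: 24.9
```

```bash
cat >cup.py <<'E'
from plant import bot
from h import *
import sys
s=bot.sense();p=np.array(s["ee_pos"]);print(p.round(4),s["gripper_width"])
for n in("scene","top"):
    f=bot.grab_frame(n);w=cloud(f).reshape(-1,3);c=cv2.cvtColor(f["frame"],cv2.COLOR_RGB2HSV).reshape(-1,3)
    np.savez(n+"6.npz",**f)
    red=((c[:,0]<8)|(c[:,0]>172))&(c[:,1]>150)&(c[:,2]>40)&np.isfinite(w[:,0])
    q=w[red&(np.hypot(*(w[:,:2]-p[:2]).T)<.14)]
    top=np.percentile(q[:,2],99); r=q[q[:,2]>top-.007]
    cc,e=circ(r);print(n,len(q),"top z",top.round(4),"rim circ",cc.round(4),e.round(4),"dir",np.degrees(np.arctan2(*(cc[:2]-p[:2])[::-1])).round(1),"dist",np.hypot(*(cc[:2]-p[:2])).round(4))
    k=r;A=np.c_[k[:,:2]-cc[:2],np.ones(len(k))];print("  slope",np.linalg.lstsq(A,k[:,2],rcond=None)[0].round(3))
E
python3 cup.py; python3 go.py .4636 -.0985 .09 -5
```

```text
[ 0.4236 -0.3836  0.0678] 0.014598826356655987
scene 107 top z 0.1408 rim circ [ 0.3827 -0.3764  0.0005] 0.0 dir 169.9 dist 0.0415
  slope [ 1.949 -3.75   0.146]
top 513 top z 0.2294 rim circ [ 0.4187 -0.3462  0.0374] 0.0006 dir 97.4 dist 0.0377
  slope [ 0.105 -0.014  0.233]
pos [ 0.4233 -0.3836  0.0673] yaw y -81.27 zaxis [-9.e-04  7.e-04 -1.e+00] F [ 0.1 -0.2  0. ] w 0.0144 gf 24.930729541391656 t 31.7 j [-0.02  0.38  0.85  1.85 -0.32  1.06 -0.47]
dp [ 0.0831 -0.2757 -0.0225] turn [-7.000e-02  1.000e-02 -7.627e+01]
```

Emit:
{"api": "apply_moves", "payload": {
  "dp": [
    [0.003,-0.006,-0.006],
    [0.006,-0.016,-0.012],
    [0.011,-0.031,-0.018],
    [0.016,-0.047,-0.024],
    [0.021,-0.063,-0.03],
    [0.026,-0.079,-0.03],
    [0.031,-0.095,-0.03],
    [0.036,-0.112,-0.03],
    [0.041,-0.129,-0.03],
    [0.046,-0.146,-0.03],
    [0.051,-0.163,-0.03],
    [0.056,-0.18,-0.03]
  ],
  "turn": [
    [0,0,-2],
    [0,0,-5],
    [0,0,-9.5],
    [0,0,-14],
    [0,0,-18.5],
    [0,0,-23],
    [0,0,-27.5],
    [0,0,-32],
    [0,0,-36.5],
    [0,0,-41],
    [0,0,-46],
    [0,0,-51]
  ]
}}

```text
time: 32.7
ee_pos: [0.4516, -0.1963, 0.0981]
eef_rot: [0.866, 0.5, 0.0, -0.0]
force: [0.5, 1.2, -0.5]
gripper_width: 0.0139
gripper_force: 24.9
```

```bash
python3 go.py .4638 -.105 .098 0
```

```text
pos [ 0.4516 -0.1963  0.0981] yaw y -29.94 zaxis [-1.e-04  1.e-04 -1.e+00] F [ 0.5  1.2 -0.5] w 0.0139 gf 24.92956813315061 t 32.7 j [-0.28  0.09  0.67  2.01 -0.07  1.06 -0.1 ]
dp [ 0.0852 -0.035   0.0001] turn [-1.000e-02 -1.000e-02 -2.994e+01]
```

Emit:
{"api": "apply_moves", "payload": {
  "dp": [
    [0.013,-0.0053,0],
    [0.026,-0.0107,0],
    [0.039,-0.016,0],
    [0.052,-0.0214,0],
    [0.065,-0.0267,0],
    [0.076,-0.031,0],
    [0.083,-0.034,0],
    [0.0845,-0.035,0],
    [0.0845,-0.035,0],
    [0.0845,-0.035,0],
    [0.0845,-0.035,0]
  ],
  "turn": [
    [0,0,-4.5],
    [0,0,-9],
    [0,0,-13.5],
    [0,0,-18],
    [0,0,-22],
    [0,0,-26],
    [0,0,-29],
    [0,0,-30],
    [0,0,-30],
    [0,0,-30],
    [0,0,-30]
  ]
}}

```text
time: 33.62
ee_pos: [0.4639, -0.1077, 0.098]
eef_rot: [0.709, 0.705, -0.0, 0.0]
force: [0.0, 0.4, -0.3]
gripper_width: 0.0142
gripper_force: 24.9
```

```bash
sed -i 's/<.14)\]/<.14)\&(w[:,2]<p[2]+.04)]/' cup.py; python3 cup.py;  python3 go.py .4638 -.105 .098 0; python3 - <<'E'
import numpy as np,cv2
a=np.load("top6.npz")["frame"][150:330,80:320,::-1];b=np.load("scene6.npz")["frame"][110:290,80:320,::-1]
cv2.imwrite("pics/p8.png",cv2.resize(np.hstack([a,b]),(800,300)))
E
```

```text
[ 0.4639 -0.1077  0.098 ] 0.01421464575521036
scene 272 top z 0.1268 rim circ [ 0.4628 -0.0251  0.0249] 0.0006 dir 90.8 dist 0.0825
  slope [-0.078 -0.024  0.123]
top 246 top z 0.1264 rim circ [ 0.466  -0.0229  0.0256] 0.0005 dir 88.6 dist 0.0848
  slope [-0.021 -0.028  0.124]
pos [ 0.4639 -0.1076  0.098 ] yaw y -0.37 zaxis [ 0.e+00 -1.e-04 -1.e+00] F [ 0.1 -0.   0.3] w 0.0142 gf 24.930657741830373 t 33.7167 j [-0.37  0.05  0.56  2.04 -0.03  1.06  0.2 ]
dp [ 0.0026 -0.0002 -0.    ] turn [ 0.    0.01 -0.37]
```

View pics/p8.png

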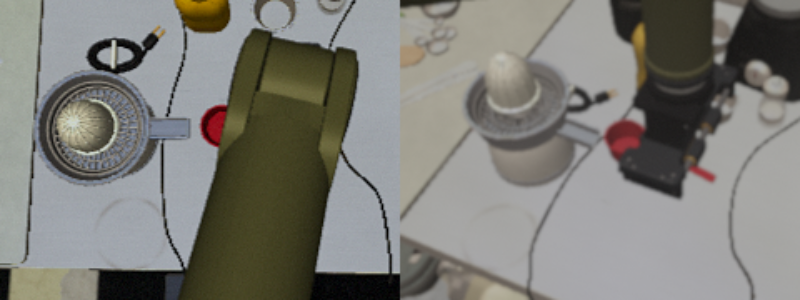

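Scoop held level by the handle, cup facing the spout (left panel: cup (215,127), spout end (190,128)). Lowering in front of the spout, then sliding under.

Emit:
{"api": "apply_moves", "payload": {
  "dp": [
    [0,0,0.01],
    [0,0,0.02],
    [0,0,0.03],
    [0,0,0.04],
    [0,0,0.05],
    [0,0,0.06],
    [0,0,0.07],
    [0,0,0.078],
    [0,0,0.084],
    [0,0,0.087],
    [0,0,0.087],
    [0,0,0.087]
  ],
  "turn": [
    [0,0,0],
    [0,0,0],
    [0,0,0],
    [0,0,0],
    [0,0,0],
    [0,0,0],
    [0,0,0],
    [0,0,0],
    [0,0,0],
    [0,0,0],
    [0,0,0],
    [0,0,0]
  ]
}}

```text
time: 34.72
ee_pos: [0.4643, -0.107, 0.0111]
eef_rot: [0.709, 0.705, 0.0, 0.0]
force: [0.5, 1.1, -0.7]
gripper_width: 0.0143
gripper_force: 24.9
```

Emit:
{"api": "apply_moves", "payload": {
  "dp": [
    [0.004,0,0],
    [0.01,0,0],
    [0.016,0,0],
    [0.022,0,0],
    [0.028,0,0],
    [0.034,0,0],
    [0.04,0,0],
    [0.046,0,0],
    [0.052,0,0],
    [0.0565,-0.0005,0],
    [0.0565,-0.0005,0],
    [0.0565,-0.0005,0]
  ],
  "turn": [
    [0,0,0],
    [0,0,0],
    [0,0,0],
    [0,0,0],
    [0,0,0],
    [0,0,0],
    [0,0,0],
    [0,0,0],
    [0,0,0],
    [0,0,0],
    [0,0,0],
    [0,0,0]
  ]
}}

```text
time: 35.72
ee_pos: [0.4638, -0.0502, 0.011]
eef_rot: [0.709, 0.706, 0.0, 0.0]
force: [-0.0, 0.2, -0.2]
gripper_width: 0.0145
gripper_force: 24.9
```

```bash
python3 cup.py;  python3 go.py .4638 -.05 .008 0
```

```text
[ 0.4638 -0.0502  0.011 ] 0.014472316337201167
scene 207 top z 0.0386 rim circ [0.4631 0.0329 0.0247] 0.0009 dir 90.5 dist 0.0831
  slope [-0.115 -0.077  0.035]
top 11 top z 0.0176 rim circ [ 0.4634 -0.0873  0.0064] 0.001 dir -90.6 dist 0.037
  slope [-0.231  0.092  0.016]
pos [ 0.4638 -0.0508  0.011 ] yaw y -0.3 zaxis [ 1.e-04 -2.e-04 -1.e+00] F [0.7 0.1 0.2] w 0.014 gf 24.930771987056346 t 35.8167 j [-0.43  0.17  0.52  2.13 -0.11  0.87  0.14]
dp [ 0.0008 -0.      0.003 ] turn [ 0.    0.01 -0.3 ]
```

Emit:
{"api": "apply_moves", "payload": {
  "dp": [
    [0,-0.0005,0.001],
    [0,-0.0005,0.002],
    [0,-0.0005,0.003],
    [0,-0.0005,0.003],
    [0,-0.0005,0.003]
  ],
  "turn": [
    [0,0,0],
    [0,0,0],
    [0,0,0],
    [0,0,0],
    [0,0,0]
  ]
}}

```text
time: 36.23
ee_pos: [0.4633, -0.0506, 0.0079]
eef_rot: [0.709, 0.705, -0.0, 0.0]
force: [-0.4, -0.6, 0.1]
gripper_width: 0.0144
gripper_force: 24.9
```

Emit:
{"api": "apply_moves", "payload": {
  "dp": [
    [0,0,0],
    [0,0,0],
    [0,0,0],
    [0,0,0],
    [0,0,0],
    [0,0,0]
  ],
  "turn": [
    [0,0,0],
    [0,0,0],
    [0,0,0],
    [0,0,0],
    [0,0,0],
    [0,0,0]
  ],
  "claw": 0.55
}}

```text
time: 36.73
ee_pos: [0.4634, -0.0504, 0.008]
eef_rot: [0.709, 0.705, 0.0, 0.0]
force: [-0.4, 0.6, 0.4]
gripper_width: 0.0447
gripper_force: 0.0
```

Emit:
{"api": "apply_moves", "payload": {
  "dp": [
    [0,0,-0.01],
    [0,0,-0.025],
    [0,0,-0.045],
    [0,0,-0.07],
    [0,0,-0.095],
    [0,0,-0.12],
    [-0.03,0,-0.14],
    [-0.065,0,-0.16],
    [-0.1,0,-0.17],
    [-0.135,0,-0.17],
    [-0.17,0,-0.17],
    [-0.2,0,-0.17]
  ],
  "turn": [
    [0,0,0],
    [0,0,0],
    [0,0,0],
    [0,0,0],
    [0,0,0],
    [0,0,0],
    [0,0,0],
    [0,0,0],
    [0,0,0],
    [0,0,0],
    [0,0,0],
    [0,0,0]
  ]
}}

```text
time: 37.73
ee_pos: [0.4621, -0.2531, 0.1795]
eef_rot: [0.709, 0.705, 0.001, 0.001]
force: [0.4, -0.3, -0.6]
gripper_width: 0.0482
gripper_force: 0.0
```

Emit:
{"api": "apply_moves", "payload": {
  "dp": [
    [-0.03,0,0],
    [-0.065,0,0],
    [-0.1,0,0],
    [-0.13,0,0],
    [-0.15,0,0],
    [-0.15,0,0],
    [-0.15,0,0],
    [-0.15,0,0]
  ],
  "turn": [
    [0,0,0],
    [0,0,0],
    [0,0,0],
    [0,0,0],
    [0,0,0],
    [0,0,0],
    [0,0,0],
    [0,0,0]
  ]
}}

```text
time: 38.4
ee_pos: [0.4619, -0.3995, 0.1781]
eef_rot: [0.709, 0.706, 0.0, -0.0]
force: [-1.0, -0.1, 0.9]
gripper_width: 0.0484
gripper_force: 0.0
```

```bash
python3 go.py; python3 - <<'E'
from plant import bot
from h import *
I=[]
for n in("scene","top"):
    f=bot.grab_frame(n);w=cloud(f).reshape(-1,3);c=cv2.cvtColor(f["frame"],cv2.COLOR_RGB2HSV).reshape(-1,3)
    red=((c[:,0]<8)|(c[:,0]>172))&(c[:,1]>150)&(c[:,2]>40)&(w[:,2]<.05)
    q=w[red&(np.hypot(w[:,0]-.46,w[:,1]+.02)<.12)]; r=q[(q[:,1]>0)&(q[:,2]>.028)]
    print(n,"cup",circ(r)[0].round(4),"rim z",np.percentile(r[:,2],95).round(4))
    h=q[q[:,1]<-.01];print(" handle line x at y",np.polyfit(h[:,1],h[:,0],1).round(4))
    r=np.hypot(*(w[:,:2]-[.46,.1374]).T)
    k=w[(r<.04)&(w[:,2]>.155)&(w[:,2]<.18)];print(" L",circ(k)[0].round(4),"tip",np.percentile(w[r<.02][:,2],98).round(4))
    I.append(f["frame"][90:330,60:380,::-1])
cv2.imwrite("pics/p9.png",cv2.resize(np.hstack(I),(800,300)))
E
```

```text
pos [ 0.4619 -0.3995  0.1781] yaw y -0.25 zaxis [ 1.0e-04  1.1e-03 -1.0e+00] F [-1.  -0.1  0.9] w 0.0484 gf 0.0 t 38.4 j [ 0.01  0.33  0.81  1.64 -0.25  1.28  0.86]
scene cup [0.4709 0.0376 0.0343] rim z 0.0381
 handle line x at y [0.0172 0.4611]
 L [0.4592 0.1386 0.0303] tip 0.2161
top cup [0.4655 0.0327 0.0257] rim z 0.0384
 handle line x at y [0.0281 0.4647]
 L [0.4605 0.1403 0.0302] tip 0.2173
```

View pics/p9.png

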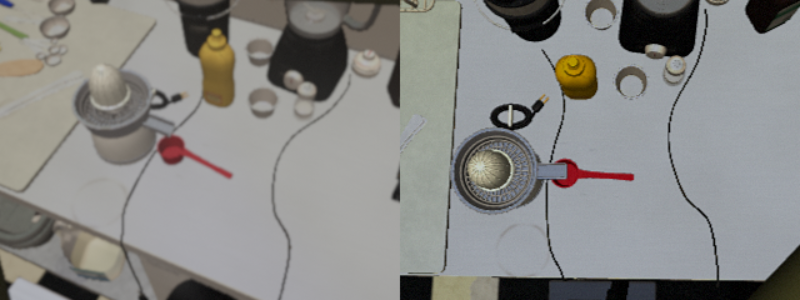

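The juicer is assembled and the scoop cup lies under the spout (right panel (566,173)), about 1 mm from the drip point in the top view. Bystanders are unmoved.

```bash
python3 -c "
from plant import bot
print(bot.close_job())"
```

```text
the job is handed in; nothing more can be done
None
```

The job is handed in at about 39 s: the strainer and both cones measured home, level and centred, the scoop's cup is about 1 mm from the drip point, the bystanders look unmoved in the last pictures, and no verdict came back.

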